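# Hook the control module into the terminal's bay and latch it

### The job

Fit the green control module into the bay of the dark terminal housing: hold it tilted and hook its gold contact edge under the teal lip, then lower the opposite edge gently, without letting it fall, until the module lies flat on its seat. Then slide the orange latch fully home over the module's free edge and let go, leaving the screwdriver, mug, mouse and phone where they are.

Things in the scene. Friction and masses are not known exactly. Their poses are not given: they have to be found in the camera images.
- module: green circuit module, a stiff plate 120 (x) x 90 (y) x 5 mm, about 0.2 kg, lying flat on a blue mat 2 mm thick. Origin at the centre of its underside, z up. On its middle stands a grey aluminium heat sink 22 (x) x 60 (y) mm, up to z = 39 mm: grip it across its 22 mm. The edge at its -x end has a strip of gold contacts on top. Other chips are under 4 mm high
- gold_edge (a point): middle of the lower edge of the module's gold contact end, 60 mm from the module's origin along its -x
- housing: dark grey terminal housing fixed to the desk, 193 x 120 mm, 37 mm high without the latch. Origin on the desk under the centre of its open bay, z up; x points from the lip (-x end, the side nearer the robot within about 20 degrees) to the latch (+x end). Bay: x -62.5 to 62.5, y -49 to 49 mm, walls up to z = 32 mm, so a seated module has 5 mm play in x, 4 mm to each side in y
- lip_tip (a point): middle of the lower edge of the teal lip's tip: x = -50.5, y = 0, z = 31 mm in the housing's frame. The lip overhangs the bay's -x end by 12 mm over its whole width, top at z = 36 mm. The module's plate goes under it tilted 10 to 18 degrees, gold edge low; from the lip's tip to the far wall is only 113 mm, so the module cannot be set in flat
- seat (a point): the height of the seat, at the bay's centre: x = 0, y = 0, z = 20 mm in the housing's frame. The seat is two ledges 10 mm wide along the bay's y sides; its top is 11 mm below the lip's underside
- latch (a joint): orange slide latch at the housing's +x end; 0 to 0.026 m: 0 = drawn back clear of the bay, 0.026 = fully home, its plate reaching 16.5 mm in over the bay (plate underside at z = 27 mm, 2 mm above a seated module). It moves along the housing's -x (towards the lip), stays where left, and needs 2 to 3 N. It starts drawn back (0 to 0.006)
- latch_knob (a point): centre of the latch's upright orange grip block, 18 (x) x 26 (y) x 28 mm high, its top 60 mm above the desk; with the latch at 0 it is at x = 94, y = 0, z = 46 mm in the housing's frame. A plate 44 x 32 x 5 mm lies under the block
- screwdriver: screwdriver, 170 mm long, lying on the mat beside the module; origin under its middle; a bystander, not to be disturbed
- mug: white mug, 80 mm across, 92 mm tall, between and beyond the housing and the mat; origin at its foot; a bystander, not to be disturbed
- mouse: black computer mouse, 100 x 60 x 22 mm, on the left; a bystander, not to be disturbed
- phone: black phone, 150 x 72 x 9 mm, lying on the right; a bystander, not to be disturbed
There are look-alikes about, which are no part of the job. What is meant by the module is not brown, and is the smaller of those in its own colour.

How it is judged:
On the way, in this order (a step that is already met when the one before it is completed fails the run):
1. the gold edge is at least 4 mm under the lip while the module is still tilted (over 4 degrees) (x of gold_edge in the frame of housing below -0.0545 m and z of gold_edge in the frame of housing between 0.012 and 0.0285 m and angle between module's own z axis and vertical above 0.07 rad), for 0.05 s.
2. the module lies flat on its seat, gold edge under the lip (x of gold_edge in the frame of housing below -0.0545 m and z of gold_edge in the frame of housing between 0.012 and 0.0285 m and z of module in the frame of housing below 0.0225 m and angle between module's own z axis and vertical below 0.035 rad and angle between the x axis of module and the x axis of housing, either way round below 0.12 rad), for 0.2 s.
At the end, for the whole second after the job is handed in: the module lies flat in the bay at rest (within 2 degrees, its underside within 2.5 mm of the seat), in line with the bay (7 degrees), its gold edge at least 4 mm under the lip, and the latch is within 3.5 mm of fully home (all of step 2 and value of joint latch above 0.0225 m and linear speed of module below 0.01 m/s); the robot touches nothing.
It fails at once if the module's raised edge is let fall in the bay (it turns faster than 4 rad/s) (horizontal distance between module and housing below 0.04 m and angular speed of module above 4 rad/s).
It fails at once if the screwdriver, mug, mouse or phone is shifted by more than 30 mm (distance of any of screwdriver, mug, mouse, phone from where it was at the start of the episode above 0.03 m).
It also fails if it takes over 53 s, if anything falls off the work surface, if the arm or the gripper's body presses on something with over 40 N, if the wrist force passes 120 N, or if a joint passes its speed limit or range.

### The arm

A 7-joint arm with a two-finger parallel gripper is mounted at the origin on the work surface. World frame = base frame: x ahead of the robot, y to its left, z up, the work surface at z = 0. Lengths are in m, angles in rad, forces in N, time in s.
With the tool pointing down it reaches from about 0.425 to 0.95 m from the base axis. Payload 16.7 kg.
Tool frame: the origin (TCP) lies midway between the tips of the shut fingers; the grasp point (between the pads) lies 19 mm behind it (grip_depth is the distance from the TCP to the grasp point, in m); z points along the fingers, y is the line along which they close (so a half turn about z gives the same grasp; the last joint's range is limited). The gripper opens to 94 mm and grips with 3 to 60 N. Pads are 16 mm wide; open, the fingers measure 119 mm over their backs; the gripper's body (75 mm by 177 mm) begins 78 mm behind the grasp point.
Start: joints at [-1.494, 0.426, 0.074, 1.606, -0.034, 1.111, -0.067], TCP at [0.152, 0.658, 0.205] pointing down, gripper open.
Joint ranges: [-2.85, 2.85], [-0.5, 2.14], [-1.23, 1.37], [0.21, 2.46], [-1.02, 4.16], [0.16, 2.05], [-2.73, 2.73]. Speed limits (rad/s): [1.89, 1.89, 2.39, 2.39, 3.01, 3.01, 3.01].

### API

Orientations are given as a rotation vector (axis times angle).
In Python, from station import * gives the robot as it stands.
- The arm moves only by the shell command python3 -m creep 'ROWS' [OPENING] [FORCE]. ROWS is text: rows parted by semicolons, each of 6 numbers parted by spaces: the shift along the tool's x, y, z in m, then the turn, a rotation vector about the tool's x, y, z in rad. In form: x y z wx wy wz; .... A call has 1 to 12 rows; each row is the pose to reach, as a shift and turn from the pose commanded when the call began, along the tool's axes at that moment; what a row does not reach only later rows make up. A row lasts 1/12 s, in which the tool goes at most 41.7 mm and 7.16 degrees, less where a joint would pass 70% of its speed; a pose out of reach is approached as far as the arm can. A call with a gripper value outside its range is refused whole. OPENING is the closure, from -1 (fully open) to 1 (shut), set as the call begins (- or left out, the last holds). The fingers move at their own pace and stop on an object; FORCE is the grip in N (left out, the last holds). Time passes only in rows, so rows that repeat a pose let the fingers close. It gives the time, the measured TCP pose, the force, the opening and the grip force at its end, in the units of the state.
- read_state(): the state, without advancing time (a new reading comes with each control period).
- capture(name): name is "scene" or "side" or "wrist"; returns the picture (384x512x3 uint8, red, green, blue); there is no depth.
- camera_params(name): a dict with "intrinsics" (3x3 intrinsics, pixels), "world_from_camera" (4x4, takes a point from camera to world coordinates). Camera axes: x right, y down, z forward; pixel columns grow to the right and rows downward; lengths in m; the calibration is good to about 2 mm. A picture is of the moment at which its call begins: read the wrist's pose just before it. camera_params takes no time and is no camera call; for the wrist camera it gives the pose at the moment of the call.
- job_done(): hands the job in; it is judged then, once.
The state is a dict: "time_s": time; "qpos": joint angles; "qvel": joint speeds; "tau": joint torques, N m; "position": TCP position; "tcp_rot": TCP orientation; "force": force on the tool from outside, world axes, zero at the start; "ft_torque": the same for the moment, N m; "grip_width": finger opening in m; "gripper_force": force on a finger pad.
Only numpy, scipy, OpenCV 4.12 (cv2) and the standard library are available. Lean on these libraries where they do the work, as an engineer would, in place of code of your own. Each camera call takes 0.05 s, during which the arm holds its last target. There are 200 camera calls.

## Working session

There is one attempt and no reset: what is moved stays moved. The work goes in short steps, Python scripts to look and compute and a shell command to move; the robot and the scene stay as the last step left them, time stands still between calls to the robot, and variables do not carry over. Pictures are saved under pics/ and viewed, at most 10 in all, crops included, and the job is handed in when it is done.

```bash
mkdir -p pics; ls; python3 - <<'E'
from station import *
import cv2,numpy as np
s=read_state();print(s)
for n in ["scene","side"]:
    a=capture(n);p=camera_params(n);print(n,p)
    cv2.imwrite(f"pics/{n}0.png",cv2.resize(a[:,:,::-1],(800,600),interpolation=cv2.INTER_CUBIC))
    cv2.imwrite(f"{n}0_raw.png",a[:,:,::-1])
E
```

```text
pics
{'time_s': 0.0, 'qpos': array([-1.49348337,  0.42671925,  0.0738073 ,  1.60660667, -0.03411232,
        1.11077296, -0.06709925]), 'qvel': array([ 2.16714220e-04, -1.34529216e-03, -2.67894828e-03, -6.99571659e-05,
        1.80723848e-03, -1.10936782e-03, -1.32352919e-04]), 'tau': array([ 3.82798724e-03, -9.35805559e+01,  3.66950110e+00, -4.54153311e+01,
       -4.85625293e-02,  2.06482701e-02,  6.42964756e-05]), 'position': array([0.1516911 , 0.65729167, 0.20478295]), 'tcp_rot': array([-3.55499589e-01, -3.12133385e+00,  1.95715890e-03]), 'force': array([-0.04061808, -0.4746194 , -0.04092226]), 'ft_torque': array([ 0.00813712, -0.01021766,  0.03474135]), 'gripper_force': 0.0, 'grip_width': 0.09406241442478175}
scene {'intrinsics': array([[355.96353419,   0.        , 263.50635902],
       [  0.        , 355.96353419, 197.6366784 ],
       [  0.        ,   0.        ,   1.        ]]), 'world_from_camera': array([[ 0.08860319,  0.85996059, -0.50261045,  1.09170247],
       [ 0.99603185, -0.08073278,  0.03745365, -0.04109268],
       [-0.00836848, -0.50393453, -0.86370131,  0.98642144],
       [ 0.        ,  0.        ,  0.        ,  1.        ]])}
side {'intrinsics': array([[383.45908486,   0.        , 253.95182855],
       [  0.        , 383.45908486, 190.75971183],
       [  0.        ,   0.        ,   1.        ]]), 'world_from_camera': array([[ 0.97641103, -0.15262043,  0.15273671,  0.33694964],
       [-0.21590155, -0.68082652,  0.69990126, -0.88026774],
       [-0.00283203, -0.71636741, -0.69771751,  0.93325734],
       [ 0.        ,  0.        ,  0.        ,  1.        ]])}
```

View pics/scene0.png

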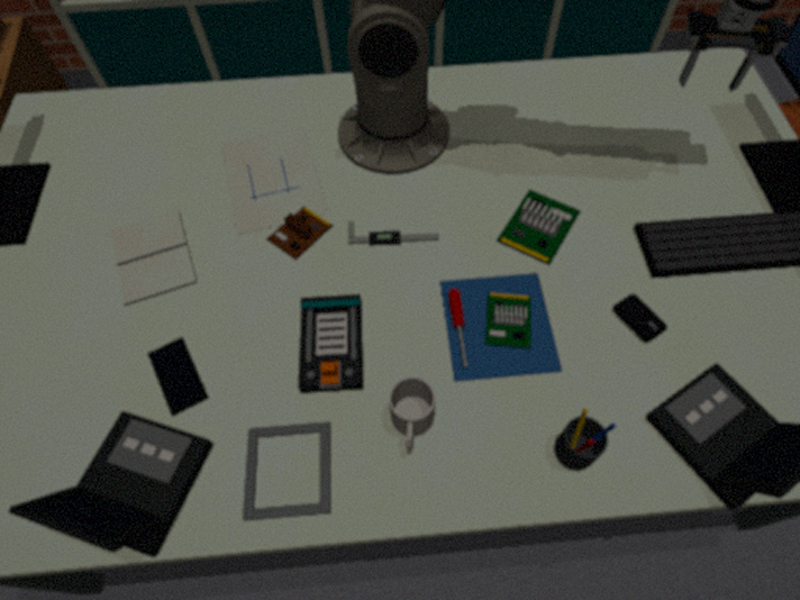

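View pics/side0.png

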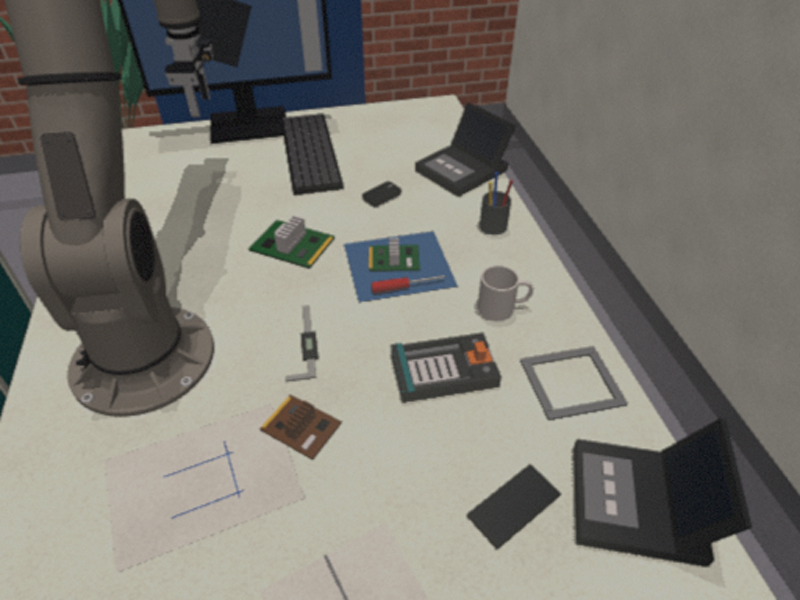

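Scene picture: the candidates are the green board on the mat (510,320), a larger green board off the mat (540,227) and a brown board (300,232). I choose the one on the mat: it's the smaller green one. The housing is at (331,343), with the teal lip at (331,302) nearer the robot and the latch at (330,374). A close crop will check this and give measuring points.

```bash
python3 - <<'E'
import cv2,numpy as np
a=cv2.imread("scene0_raw.png");b=cv2.imread("side0_raw.png")
def crop(im,x,y,w,h): return cv2.resize(im[y:y+h,x:x+w],(400,300),interpolation=cv2.INTER_CUBIC)
# scene module (286..366,170..230), housing (171..., )  5x ; side
t=np.hstack([crop(a,286,175,80,60),crop(a,172,188,80,60)])
u=np.hstack([crop(b,215,140,80,60),crop(b,245,203,80,60)])
o=np.vstack([t,u]); cv2.imwrite("pics/crop1.png",cv2.convertScaleAbs(o,alpha=1.4))
E
```

```text
(no output)
```

View pics/crop1.png

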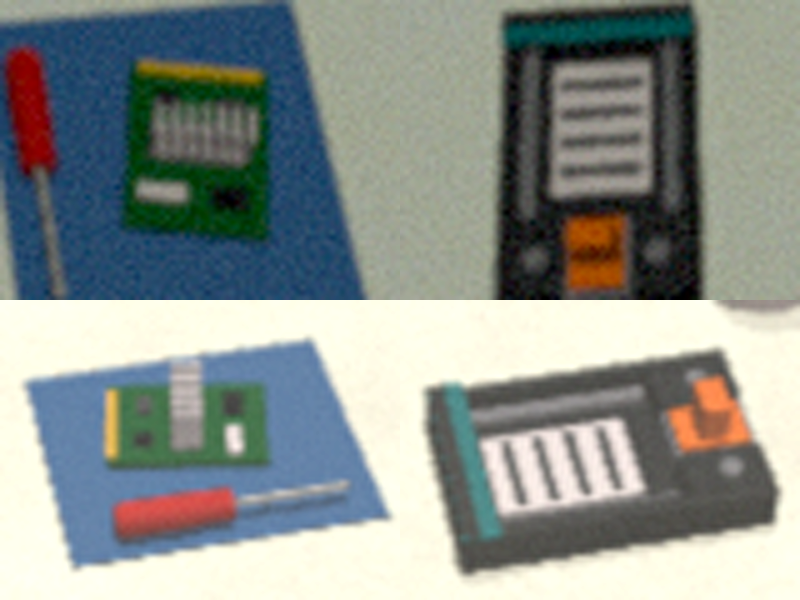

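The crop confirms the small green module with its gold strip at the -x end (upper left panel, (137,60)–(267,72)) and the heat sink at about (205,130). The housing's lip tip edge runs (505,45)–(693,40).

```bash
cat > h.py <<'E'
from station import *
import numpy as np, cv2
from scipy.spatial.transform import Rotation as R
def ray(n,pts,z,p=None):
    p=p or camera_params(n);K=p["intrinsics"];T=p["world_from_camera"]
    pts=np.atleast_2d(pts).astype(float);d=np.c_[pts,np.ones(len(pts))]@np.linalg.inv(K).T@T[:3,:3].T
    o=T[:3,3];return o+d*((z-o[2])/d[:,2])[:,None]
def proj(n,P,p=None):
    p=p or camera_params(n);K=p["intrinsics"];T=p["world_from_camera"]
    q=(np.atleast_2d(P)-T[:3,3])@T[:3,:3]@K.T
    return q[:,:2]/q[:,2:]
E
python3 - <<'E'
from h import *
np.set_printoptions(precision=4,suppress=True)
c=lambda x0,y0,X,Y,pts:[(x0+(x-X)/5-.4,y0+(y-Y)/5-.4) for x,y in pts]
m1=ray("scene",c(286,175,0,0,[(137,60),(267,72),(268,238),(125,226)]),.007)
m2=ray("side",c(215,140,0,300,[(105,388),(105,465),(270,465),(268,385)]),.007)
for m in(m1,m2):print(m[:,:2].tolist(),m.mean(0))
h1=ray("scene",c(172,188,400,0,[(505,45),(693,40),(505,12),(692,5)]),.036)
h2=ray("side",c(245,203,400,300,[(463,382),(500,533),(443,385),(480,540),(723,350),(775,487)]),.0365)
print(h1);print(h2)
k=ray("scene",c(172,188,400,0,[(568,218),(626,215),(568,290),(628,288)]),.06);print("knob",k,k.mean(0))
E
```

```text
[[0.4955038524185237, 0.16470794477077452], [0.5123891549605443, 0.24662548265152984], [0.6299514218816109, 0.22401954906962646], [0.6137377370868569, 0.13835918651659873]] [0.5629 0.1934 0.007 ]
[[0.5110939201641915, 0.24284664452832405], [0.4949900197385142, 0.15599748093124466], [0.6121667702274434, 0.12969440640318208], [0.6329589667895732, 0.21914622195239464]] [0.5628 0.1869 0.007 ]
[[ 0.5144 -0.2186  0.036 ]
 [ 0.5217 -0.1022  0.036 ]
 [ 0.4902 -0.2189  0.036 ]
 [ 0.4961 -0.1017  0.036 ]]
[[ 0.5159 -0.1061  0.0365]
 [ 0.511  -0.2245  0.0365]
 [ 0.5032 -0.1058  0.0365]
 [ 0.4985 -0.2268  0.0365]
 [ 0.6825 -0.1157  0.0365]
 [ 0.6777 -0.2271  0.0365]]
knob [[ 0.6477 -0.1768  0.06  ]
 [ 0.6489 -0.1437  0.06  ]
 [ 0.6921 -0.1771  0.06  ]
 [ 0.694  -0.1436  0.06  ]] [ 0.6707 -0.1603  0.06  ]
```

```bash
cat >> h.py <<'E'
np.set_printoptions(precision=4,suppress=True)
def to(p,yaw,tilt=0):
    """target: TCP p, tool y along world yaw (deg), module frame pitched by tilt deg (-x edge low); prints row"""
    M=R.from_euler('ZY',[yaw,-tilt],degrees=True).as_matrix()   # module-like frame
    G=np.c_[M@[0,1,0],M@[1,0,0],M@[0,0,-1]]
    s=read_state();C=R.from_rotvec(s["tcp_rot"])
    print("t",s["time_s"],"row",C.inv().apply(np.array(p)-s["position"]),(C.inv()*R.from_matrix(G)).as_rotvec())
def look(name):
    read_state();p=camera_params("wrist");a=capture("wrist")[:,:,::-1]
    cv2.imwrite(name+"_raw.png",a);np.save(name+"_T.npy",p["world_from_camera"]);np.save(name+"_K.npy",p["intrinsics"])
    cv2.imwrite("pics/"+name+".png",cv2.resize(a,(800,600),interpolation=cv2.INTER_CUBIC))
E
python3 - <<'E'
from h import *
to([.563,.190,.20],-11.4)
p=camera_params("wrist");s=read_state();C=R.from_rotvec(s["tcp_rot"])
print(C.inv().apply(p["world_from_camera"][:3,3]-s["position"]),C.as_matrix().T@p["world_from_camera"][:3,:3])
E
```

```text
t 0.1 row [-0.5058 -0.3629  0.0053] [-0.0008  0.001   1.5429]
[ 0.0791  0.0003 -0.1792] [[-0.0006 -0.9634 -0.268 ]
 [ 1.     -0.0007  0.0004]
 [-0.0006 -0.268   0.9634]]
```

```bash
R="-0.506 -0.363 0.005 0 0 1.543"; python3 -m creep '-0.506 -0.363 0.005 0 0 1.543; -0.506 -0.363 0.005 0 0 1.543; -0.506 -0.363 0.005 0 0 1.543; -0.506 -0.363 0.005 0 0 1.543; -0.506 -0.363 0.005 0 0 1.543; -0.506 -0.363 0.005 0 0 1.543; -0.506 -0.363 0.005 0 0 1.543; -0.506 -0.363 0.005 0 0 1.543; -0.506 -0.363 0.005 0 0 1.543; -0.506 -0.363 0.005 0 0 1.543; -0.506 -0.363 0.005 0 0 1.543; -0.506 -0.363 0.005 0 0 1.543' -1
python3 -c "
from h import *
to([.563,.190,.20],-11.4)"
```

```text
time_s: 1.1
position: [0.483, 0.2805, 0.2015]
tcp_rot: [-2.394, -2.034, -0.0]
force: [0.5, 0.8, 0.6]
grip_width: 0.0937
gripper_force: 0.0
t 1.1 row [-0.0764  0.0936  0.0015] [-0.0001 -0.0002  0.0369]
```

```bash
python3 -m creep '-0.076 0.094 0.002 0 0 0.037; -0.076 0.094 0.002 0 0 0.037; -0.076 0.094 0.002 0 0 0.037; -0.076 0.094 0.002 0 0 0.037; -0.076 0.094 0.002 0 0 0.037; -0.076 0.094 0.002 0 0 0.037'
python3 -c "
from h import *
look('w1');to([.563,.190,.20],-11.4)"
```

```text
time_s: 1.6
position: [0.5628, 0.1928, 0.1991]
tcp_rot: [-2.425, -1.997, 0.001]
force: [-1.3, 0.8, -0.6]
grip_width: 0.0938
gripper_force: 0.0
t 1.65 row [-0.0034  0.0012 -0.0008] [-0.0008  0.0001  0.007 ]
```

View pics/w1.png

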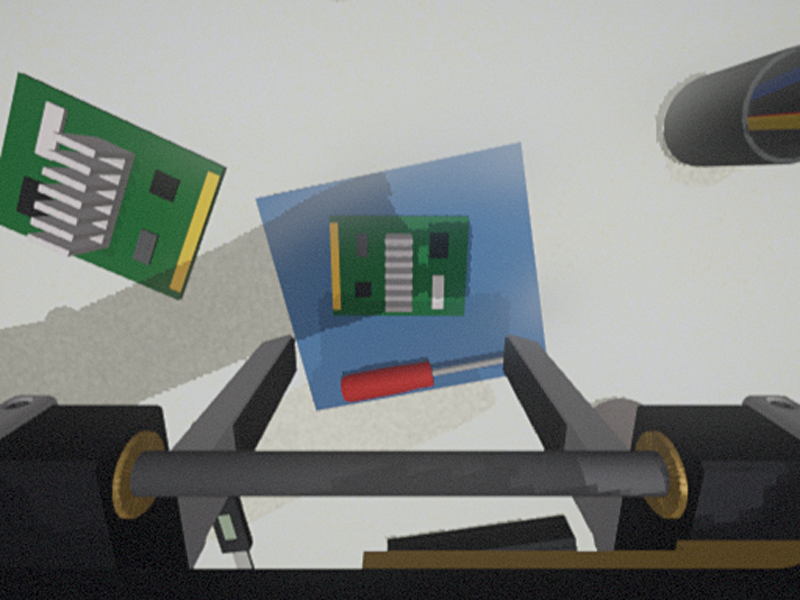

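The wrist view shows the module's corners at (331,218), (469,216), (465,315) and (333,313), nearly square to the tool, with the heat sink top at about (399,272). The larger green board is a separate object to the left.

```bash
python3 - <<'E'
from h import *
p=dict(world_from_camera=np.load("w1_T.npy"),intrinsics=np.load("w1_K.npy"))
v=lambda P:[(x*.64-.18,y*.64-.18) for x,y in P]
m=ray("",v([(331,218),(469,216),(465,315),(333,313)]),.007,p);print(m,m.mean(0))
x=(m[1]+m[2]-m[0]-m[3]);print(np.degrees(np.arctan2(x[1],x[0])))
y=(m[0]+m[1]-m[2]-m[3]);print(np.degrees(np.arctan2(y[1],y[0]))-90)
k=ray("",v([(386,234),(412,234),(412,311),(386,311)]),.041,p);print("sink",k.mean(0),k)
E
```

```text
[[0.5123 0.2466 0.007 ]
 [0.6288 0.2255 0.007 ]
 [0.6118 0.1377 0.007 ]
 [0.4939 0.1629 0.007 ]] [0.5617 0.1932 0.007 ]
-11.16668201512806
-11.637047039948868
sink [0.5617 0.195  0.041 ] [[0.5578 0.2283 0.041 ]
 [0.5779 0.2243 0.041 ]
 [0.5661 0.1617 0.041 ]
 [0.545  0.1659 0.041 ]]
```

```bash
python3 -c "
from h import *
to([.562,.192,.013],-11.4)"
```

```text
t 1.65 row [-0.0016  0.      0.1862] [-0.0008  0.0001  0.007 ]
```

```bash
python3 -m creep '-0.0016 0 0.04 0 0 0.007; -0.0016 0 0.08 0 0 0.007; -0.0016 0 0.115 0 0 0.007; -0.0016 0 0.145 0 0 0.007; -0.0016 0 0.165 0 0 0.007; -0.0016 0 0.178 0 0 0.007; -0.0016 0 0.185 0 0 0.007; -0.0016 0 0.186 0 0 0.007; -0.0016 0 0.186 0 0 0.007'
python3 -c "
from h import *
to([.562,.192,.013],-11.4)"
python3 -m creep '0 0 0 0 0 0; 0 0 0 0 0 0; 0 0 0 0 0 0; 0 0 0 0 0 0; 0 0 0 0 0 0; 0 0 0 0 0 0; 0 0 0 0 0 0; 0 0 0 0 0 0' 1 30
```

```text
time_s: 2.4
position: [0.5631, 0.1916, 0.0141]
tcp_rot: [2.432, 1.989, 0.001]
force: [-0.3, -0.2, 0.0]
grip_width: 0.094
gripper_force: 0.0
t 2.4 row [ 0.0002 -0.0011  0.0011] [ 0.0004 -0.0005 -0.0005]
time_s: 3.07
position: [0.5628, 0.191, 0.0135]
tcp_rot: [2.432, 1.988, -0.0]
force: [0.4, 0.2, -0.9]
grip_width: 0.0441
gripper_force: 0.0
```

```bash
python3 -m creep '0 0 0 0 0 0; 0 0 0 0 0 0; 0 0 0 0 0 0; 0 0 0 0 0 0; 0 0 0 0 0 0; 0 0 0 0 0 0; 0 0 0 0 0 0' 1 30
python3 -m creep '0 0 -0.02 0 0 0; 0 0 -0.05 0 0 0; 0 0 -0.08 0 0 0; 0 0 -0.11 0 0 0; 0 0 -0.14 0 0 0; 0 0 -0.15 0 0 0'
python3 -c "
from h import *
to([.562,-.166,.20],-2.9)"
```

```text
time_s: 3.65
position: [0.5627, 0.1911, 0.0134]
tcp_rot: [-2.432, -1.988, 0.0]
force: [-1.9, 0.3, 0.5]
grip_width: 0.0218
gripper_force: 30.0
time_s: 4.15
position: [0.5644, 0.1912, 0.1673]
tcp_rot: [2.432, 1.987, 0.007]
force: [1.4, 0.1, -3.4]
grip_width: 0.022
gripper_force: 30.0
t 4.15 row [-0.3505  0.069  -0.0334] [ 0.0036 -0.0026 -0.15  ]
```

```bash
python3 -c "
from h import *
to([.562,-.28,.20],-2.9)"
python3 -m creep '-0.04 0.008 -0.03 0 0 -0.05; -0.08 0.016 -0.03 0 0 -0.1; -0.12 0.024 -0.03 0 0 -0.15; -0.16 0.032 -0.03 0 0 -0.15; -0.2 0.04 -0.03 0 0 -0.15; -0.24 0.048 -0.03 0 0 -0.15; -0.28 0.056 -0.03 0 0 -0.15; -0.32 0.064 -0.03 0 0 -0.15; -0.36 0.072 -0.03 0 0 -0.15; -0.4 0.08 -0.03 0 0 -0.15; -0.44 0.086 -0.03 0 0 -0.15; -0.46 0.09 -0.03 0 0 -0.15'
python3 -m creep '0 0 0 0 0 0; 0 0 0 0 0 0; 0 0 0 0 0 0'
python3 -c "
from h import *
look('w2');to([.562,-.28,.20],-2.9)"
```

```text
t 4.15 row [-0.4622  0.0917 -0.0337] [ 0.0036 -0.0026 -0.15  ]
time_s: 5.15
position: [0.5578, -0.2829, 0.1928]
tcp_rot: [2.28, 2.16, -0.003]
force: [0.6, 0.7, -3.1]
grip_width: 0.0218
gripper_force: 30.0
time_s: 5.4
position: [0.5595, -0.2769, 0.1926]
tcp_rot: [-2.275, -2.165, 0.001]
force: [-0.3, 0.5, -2.5]
grip_width: 0.0217
gripper_force: 30.0
t 5.45 row [-0.0035  0.0025 -0.0072] [-0.0008 -0.0006  0.0018]
```

View pics/w2.png

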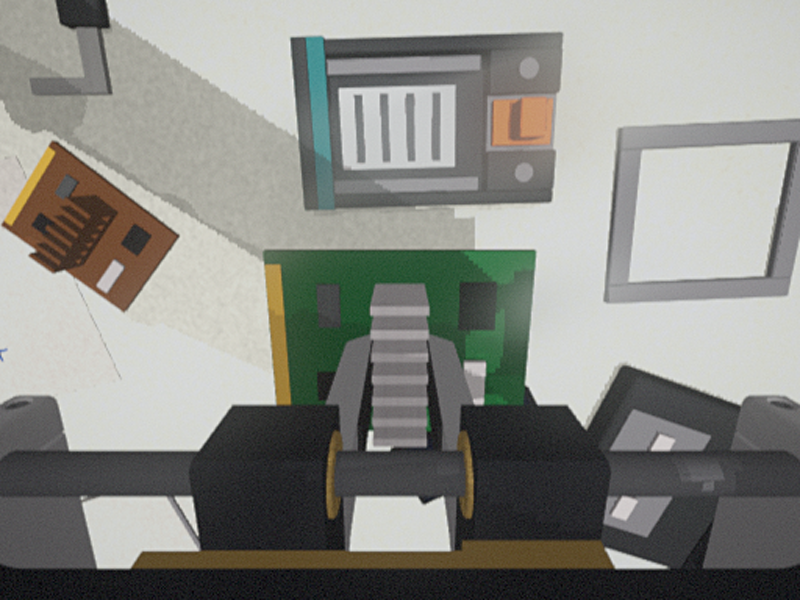

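The wrist view shows the housing whole: lip tip edge (325,37)–(333,208), latch end corners (562,33) and (551,201), knob top about (533,118). The held module is square in the grip, with visible corners (265,251) and (535,251).

```bash
python3 - <<'E'
from h import *
p=dict(world_from_camera=np.load("w2_T.npy"),intrinsics=np.load("w2_K.npy"))
v=lambda P:[(x*.64-.18,y*.64-.18) for x,y in P]
t=ray("",v([(325,37),(333,208)]),.036,p);print("lip",t,t.mean(0))
c=ray("",v([(292,38),(304,209),(562,33),(551,201)]),.0365,p);print("corners",c)
e=(c[2]+c[3]-c[0]-c[1]);print("yaw x",np.degrees(np.arctan2(e[1],e[0])))
for a,b in ((t[0],t[1]),(c[0],c[1]),(c[2],c[3])):
  d=a-b;print("yaw y",np.degrees(np.arctan2(d[1],d[0]))-90,np.linalg.norm(d))
d=c[2]-c[0];print(np.degrees(np.arctan2(d[1],d[0])),np.linalg.norm(d));d=c[3]-c[1];print(np.degrees(np.arctan2(d[1],d[0])),np.linalg.norm(d))
s=read_state();z=s["position"][2]
m=ray("",v([(265,251),(535,251)]),z-.0115+.005,p);print("mod",m,m.mean(0)-s["position"],s["position"])
b=ray("",v([(338,88),(454,85),(455,166),(345,169)]),.0,p);print("bay print",b.mean(0))
k=ray("",v([(522,98),(552,98),(550,138),(522,138)]),.06,p);print("knob",k,k.mean(0))
E
```

```text
lip [[ 0.515  -0.1026  0.036 ]
 [ 0.5098 -0.22    0.036 ]] [ 0.5124 -0.1613  0.036 ]
corners [[ 0.492  -0.1022  0.0365]
 [ 0.4875 -0.2196  0.0365]
 [ 0.6802 -0.1086  0.0365]
 [ 0.6776 -0.2232  0.0365]]
yaw x -1.5040529469446333
yaw y -2.5305119585066507 0.11750396290387505
yaw y -2.203711704531983 0.11747155500699913
yaw y -1.3161747674506046 0.11456971335721816
-1.944269825620165 0.18831443192876368
-1.068027237142233 0.19012451356175364
mod [[ 0.5018 -0.2275  0.1863]
 [ 0.62   -0.2335  0.1863]] [ 0.0012  0.0459 -0.0065] [ 0.5597 -0.2764  0.1928]
bay print [ 0.563 -0.161  0.   ]
knob [[ 0.6471 -0.1525  0.06  ]
 [ 0.6672 -0.1535  0.06  ]
 [ 0.667  -0.1789  0.06  ]
 [ 0.6477 -0.1779  0.06  ]] [ 0.6572 -0.1657  0.06  ]
```

```bash
cat >> h.py <<'E'
H=np.array([.5645,-.163,0]);HY=-2.1
TL=np.array([-.0005,-.0009,.0114])  # TCP in module frame
def rz(): return R.from_euler('Z',HY,degrees=True)
def ins(gx,gz,tilt,gy=0):
    M=R.from_euler('ZY',[HY,-tilt],degrees=True)
    g=H+rz().apply([gx/1e3,gy/1e3,gz/1e3])
    to(g+M.apply(TL+[.06,0,0]),HY,tilt)
def where():
    s=read_state();C=R.from_rotvec(s["tcp_rot"]).as_matrix()
    M=np.c_[C[:,1],C[:,0],-C[:,2]]
    g=s["position"]-M@(TL+[.06,0,0]);a=rz().inv()
    print("gold mm",a.apply(g-H)*1e3,"ctr",a.apply(s["position"]-M@TL-H)*1e3,"eul",(a*R.from_matrix(M)).as_euler('ZYX',degrees=True),"F",a.apply(s["force"]),"Mt",s["ft_torque"],"w",s["grip_width"])
E
python3 -c "
from h import *
where();ins(-44,70,12)"
```

```text
gold mm [ -60.1328 -111.8878  181.4496] ctr [  -0.1373 -112.6196  181.3994] eul [-0.6988  0.0479  0.0361] F [-0.589   0.3643 -2.9532] Mt [-0.1058  0.0759  0.046 ] w 0.021424355495349764
t 5.45 row [0.1127 0.0112 0.0993] [-0.2103  0.0006 -0.0122]
```

```bash
python3 -m creep '0.03 0.003 0 -0.05 0 -0.012; 0.065 0.006 0.01 -0.1 0 -0.012; 0.1 0.011 0.03 -0.16 0 -0.012; 0.113 0.011 0.06 -0.21 0 -0.012; 0.113 0.011 0.085 -0.21 0 -0.012; 0.113 0.011 0.097 -0.21 0 -0.012; 0.113 0.011 0.099 -0.21 0 -0.012; 0.113 0.011 0.099 -0.21 0 -0.012'
python3 -m creep '0 0 0 0 0 0; 0 0 0 0 0 0; 0 0 0 0 0 0'
python3 -c "
from h import *
look('w3')
a=capture('side')[:,:,::-1];cv2.imwrite('side1_raw.png',a)
w=cv2.imread('w3_raw.png')
cv2.imwrite('pics/c3.png',np.vstack([cv2.resize(a[190:290,230:360],(400,300),interpolation=2),cv2.resize(w,(400,300))]))
where();ins(-44,23,12)"
```

```text
time_s: 6.12
position: [0.5765, -0.1656, 0.0945]
tcp_rot: [2.148, 2.068, 0.215]
force: [-0.0, 0.1, -2.2]
grip_width: 0.022
gripper_force: 30.0
time_s: 6.37
position: [0.577, -0.1659, 0.0956]
tcp_rot: [2.148, 2.066, 0.218]
force: [0.3, 0.9, -2.9]
grip_width: 0.0214
gripper_force: 30.0
gold mm [-43.4601  -1.1942  71.6123] ctr [15.2082 -1.2786 84.183 ] eul [ -0.0824 -12.0937  -0.0775] F [-0.5613 -0.1104 -1.855 ] Mt [-0.0267  0.4028 -0.0339] w 0.021745264060160602
t 6.4667 row [ 0.0013 -0.0107  0.0475] [ 0.0016  0.0017 -0.0014]
```

View pics/c3.png

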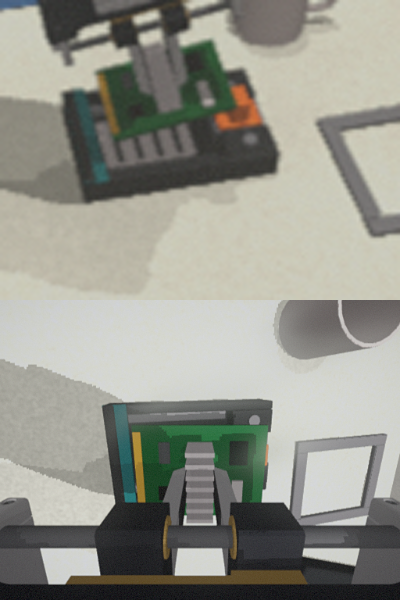

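The module is tilted over the bay with its gold edge just inside the lip tip and lined up with the housing. I'll lower it into the bay.

```bash
python3 -m creep '0.001 -0.003 0.012 0 0 0; 0.001 -0.006 0.024 0 0 0; 0.001 -0.009 0.036 0 0 0; 0.001 -0.01 0.043 0 0 0; 0.001 -0.0107 0.0465 0 0 0; 0.001 -0.0107 0.0475 0 0 0; 0.001 -0.0107 0.0475 0 0 0; 0.001 -0.0107 0.0475 0 0 0'
python3 -c "
from h import *
where();ins(-44,22,12);ins(-56,22,12)"
```

```text
time_s: 7.13
position: [0.5759, -0.1646, 0.046]
tcp_rot: [2.148, 2.067, 0.217]
force: [0.3, 0.2, -2.7]
grip_width: 0.0222
gripper_force: 30.0
gold mm [-44.3389  -0.2224  22.4253] ctr [14.3399 -0.3077 34.9472] eul [ -0.0833 -12.046   -0.0815] F [ 0.2875  0.2366 -2.6516] Mt [-0.0459  0.4266 -0.0298] w 0.022152574697857034
t 7.1333 row [0.0003 0.0003 0.0005] [ 0.0008  0.0017 -0.0014]
t 7.1333 row [ 0.0003 -0.0115 -0.002 ] [ 0.0008  0.0017 -0.0014]
```

```bash
python3 -m creep '0 -0.003 -0.0005 0 0 0; 0 -0.006 -0.001 0 0 0; 0 -0.009 -0.0015 0 0 0; 0 -0.0115 -0.002 0 0 0; 0 -0.0115 -0.002 0 0 0; 0 -0.0115 -0.002 0 0 0'
python3 -c "
from h import *
where();ins(-60,22,12)"
```

```text
time_s: 7.63
position: [0.564, -0.1639, 0.0455]
tcp_rot: [2.148, 2.068, 0.217]
force: [0.6, -0.0, -3.0]
grip_width: 0.0218
gripper_force: 30.0
gold mm [-56.2808   0.0701  21.9291] ctr [ 2.3991 -0.0061 34.4457] eul [ -0.0744 -12.0409  -0.0672] F [ 0.5625 -0.0208 -2.9902] Mt [-0.089   0.3633 -0.0233] w 0.021817835768269532
t 7.6333 row [-0.     -0.0036 -0.0008] [ 0.0007  0.0014 -0.0013]
```

```bash
python3 -m creep '0 -0.001 -0.0002 0 0 0; 0 -0.002 -0.0004 0 0 0; 0 -0.003 -0.0006 0 0 0; 0 -0.0036 -0.0008 0 0 0; 0 -0.0036 -0.0008 0 0 0; 0 -0.0036 -0.0008 0 0 0'
python3 -c "
from h import *
where()"
python3 -m creep '0 -0.0005 -0.0001 0 0 0; 0 -0.001 -0.0002 0 0 0; 0 -0.001 -0.0002 0 0 0; 0 -0.001 -0.0002 0 0 0'
python3 -c "
from h import *
where()"
```

```text
time_s: 8.13
position: [0.5604, -0.1638, 0.0454]
tcp_rot: [2.148, 2.068, 0.217]
force: [-0.1, 0.1, -2.9]
grip_width: 0.0217
gripper_force: 30.0
gold mm [-59.8855  -0.0261  21.8469] ctr [-1.2037 -0.0974 34.3544] eul [ -0.0697 -12.032   -0.0766] F [-0.1478  0.0974 -2.9065] Mt [-0.0863  0.4461  0.0216] w 0.02174542462009377
time_s: 8.47
position: [0.5594, -0.1637, 0.0454]
tcp_rot: [2.148, 2.068, 0.216]
force: [0.0, -0.7, -3.5]
grip_width: 0.022
gripper_force: 30.0
gold mm [-60.9327   0.015   21.8129] ctr [-2.2505 -0.0559 34.319 ] eul [ -0.0692 -12.0307  -0.0761] F [ 0.039  -0.7476 -3.5481] Mt [-0.0386  0.3724  0.0356] w 0.021965395094556223
```

Nothing touches so far; I'll keep feeling for the wall.

```bash
for i in 1 2 3; do python3 -m creep '0 -0.0005 -0.0001 0 0 0; 0 -0.001 -0.0002 0 0 0; 0 -0.001 -0.0002 0 0 0; 0 -0.001 -0.0002 0 0 0' >/dev/null
python3 -c "
from h import *
where()"; done
```

```text
gold mm [-61.6632   0.0145  21.8946] ctr [-2.9867 -0.0509 34.4273] eul [ -0.0639 -12.0566  -0.0811] F [ 2.2136 -0.1748 -3.0053] Mt [ 0.0013 -0.2024  0.0964] w 0.021626946080695715
gold mm [-61.9083   0.1017  22.0672] ctr [-3.2468  0.0585 34.6696] eul [ -0.0422 -12.1248  -0.0965] F [ 7.5429  0.5708 -5.3251] Mt [ 0.2022 -1.3448  0.2835] w 0.021478463880754698
gold mm [-62.1915   0.1461  22.2533] ctr [-3.5443  0.1227 34.9225] eul [ -0.0229 -12.19    -0.1118] F [ 9.6408  1.332  -7.6741] Mt [ 0.3343 -2.3103  0.4051] w 0.021678978404620207
```

```bash
sed -i 's/H=np.array(\[.5645/H=np.array([.5655/' h.py; python3 -c "
from h import *
where();ins(-60,21.5,12);ins(-60,21.5,9);ins(-60,21.3,6);ins(-60,21.,3)"
```

```text
gold mm [-63.1908   0.1095  22.2533] ctr [-4.5436  0.086  34.9225] eul [ -0.0229 -12.19    -0.1118] F [ 9.6408  1.332  -7.6741] Mt [ 0.3343 -2.3103  0.4051] w 0.021678978404620207
t 9.4667 row [-0.0001  0.003   0.0016] [ 0.0033  0.002  -0.0004]
t 9.4667 row [-0.0001  0.0035  0.0047] [ 0.0557  0.002  -0.0004]
t 9.4667 row [-0.0001  0.0038  0.0081] [ 0.108   0.002  -0.0005]
t 9.4667 row [-0.0001  0.0039  0.0115] [ 0.1604  0.002  -0.0006]
```

```bash
python3 -m creep '0 0.001 0.0002 0 0 0; 0 0.003 0.0006 0 0 0; 0 0.0044 0.0009 0 0 0; 0 0.0044 0.0009 0 0 0; 0 0.0044 0.0009 0 0 0'
python3 -c "
from h import *
where();ins(-60,21.5,12);ins(-60,21.5,9);ins(-60,21.3,6);ins(-60,21.,3)"
```

```text
time_s: 9.88
position: [0.5605, -0.1639, 0.0452]
tcp_rot: [2.149, 2.068, 0.216]
force: [-0.2, 0.1, -2.5]
grip_width: 0.022
gripper_force: 30.0
gold mm [-60.8311  -0.0836  21.6634] ctr [-2.1411 -0.1649 34.1327] eul [ -0.0794 -11.9948  -0.0723] F [-0.2532  0.1068 -2.5164] Mt [-0.07    0.3927  0.0111] w 0.02203290384082204
t 9.8833 row [0.0001 0.0008 0.0003] [-0.0001  0.0015 -0.0014]
t 9.8833 row [0.0002 0.0013 0.0035] [ 0.0523  0.0015 -0.0014]
t 9.8833 row [0.0002 0.0016 0.0068] [ 0.1046  0.0015 -0.0014]
t 9.8833 row [0.0002 0.0017 0.0103] [ 0.157   0.0014 -0.0015]
```

```bash
python3 -m creep '0 0.001 0.0018 0.026 0 0; 0 0.0013 0.0035 0.0523 0 0; 0 0.0015 0.0051 0.0785 0 0; 0 0.0016 0.0068 0.1046 0 0; 0 0.0016 0.0068 0.1046 0 0; 0 0.0016 0.0068 0.1046 0 0'
python3 -c "
from h import *
where();ins(-60,21.,3);ins(-60,20.7,0)"
```

```text
time_s: 10.38
position: [0.5637, -0.1639, 0.0388]
tcp_rot: [2.206, 2.124, 0.11]
force: [-0.2, 0.1, -3.7]
grip_width: 0.0219
gripper_force: 30.0
gold mm [-59.7072  -0.0642  21.1967] ctr [-0.041  -0.129  27.5168] eul [-0.0622 -6.0464 -0.0927] F [-0.209   0.1271 -3.6639] Mt [-0.0127  0.2617 -0.0503] w 0.0219359390903093
t 10.3833 row [0.0001 0.0002 0.0033] [ 0.0532  0.0017 -0.0011]
t 10.3833 row [0.0001 0.0005 0.0068] [ 0.1055  0.0017 -0.0012]
```

```bash
python3 -m creep '0 0 0.0016 0.026 0 0; 0 0.0002 0.0033 0.053 0 0; 0 0.0002 0.005 0.079 0 0; 0 0.0003 0.0066 0.1055 0.0015 -0.001; 0 0.0003 0.0066 0.1055 0.0015 -0.001; 0 0.0003 0.0066 0.1055 0.0015 -0.001'
python3 -c "
from h import *
where();ins(-60,20.2,0);ins(-60,19.5,0)"
```

```text
time_s: 10.88
position: [0.5645, -0.1641, 0.0323]
tcp_rot: [2.262, 2.179, 0.001]
force: [-0.2, 0.8, -2.7]
grip_width: 0.0215
gripper_force: 30.0
gold mm [-60.4046  -0.2318  20.897 ] ctr [-0.4047 -0.2687 20.9424] eul [-0.0352 -0.0433  0.0039] F [-0.255   0.8135 -2.7102] Mt [-0.1259  0.1061  0.0006] w 0.021501802568532034
t 10.8833 row [0.0003 0.0004 0.0007] [ 0.0008 -0.0001 -0.0006]
t 10.8833 row [0.0003 0.0004 0.0014] [ 0.0008 -0.0001 -0.0006]
```

```bash
for i in 1 2 3; do python3 -m creep '0 0 0.0003 0 0 0; 0 0 0.0006 0 0 0; 0 0 0.0006 0 0 0' >/dev/null
python3 -c "
from h import *
where()"; done
```

```text
gold mm [-60.4792  -0.0868  20.6038] ctr [-0.4792 -0.1312 20.6323] eul [-0.0424 -0.0271  0.0245] F [-0.3298  0.6655 -2.6823] Mt [-0.022   0.0438 -0.0317] w 0.02206418692617552
gold mm [-60.2266  -0.1006  20.0379] ctr [-0.2266 -0.1303 20.0416] eul [-0.0284 -0.0035  0.014 ] F [-0.9197  0.339  -0.0552] Mt [-0.0645  0.3509 -0.0233] w 0.02172934280281327
gold mm [-60.2328  -0.0942  19.9749] ctr [-0.2328 -0.1294 19.9745] eul [-0.0336  0.0003  0.0394] F [-5.5635  2.0872 14.4876] Mt [ 0.3527  1.507  -0.0015] w 0.02172146792449888
```

Seated: underside at the 20 mm seat height, with contact force. I'll ease off, open and rise.

```bash
python3 -m creep '0 0 -0.0006 0 0 0; 0 0 -0.0006 0 0 0; 0 0 -0.0006 0 0 0; 0 0 -0.0006 0 0 0'
python3 -c "
from h import *
where()"
python3 -m creep '0 0 0 0 0 0; 0 0 0 0 0 0; 0 0 0 0 0 0; 0 0 0 0 0 0; 0 0 0 0 0 0; 0 0 0 0 0 0; 0 0 0 0 0 0; 0 0 0 0 0 0' -0.1
python3 -m creep '0 0 -0.01 0 0 0; 0 0 -0.03 0 0 0; 0 0 -0.06 0 0 0; 0 0 -0.09 0 0 0; 0 0 -0.12 0 0 0; 0 0 -0.15 0 0 0; 0 0 -0.15 0 0 0; 0 0 -0.15 0 0 0' -0.1
python3 -c "
from h import *
look('w4');where()"
```

```text
time_s: 11.97
position: [0.5649, -0.164, 0.0314]
tcp_rot: [-2.262, -2.18, -0.0]
force: [-0.5, -0.1, 3.0]
grip_width: 0.0215
gripper_force: 30.0
gold mm [-60.0628  -0.0965  19.9941] ctr [-0.0628 -0.1188 19.9984] eul [-0.0212 -0.0041  0.0082] F [-0.5017 -0.1585  2.9955] Mt [ 0.0017  0.4202 -0.0005] w 0.02153980598252824
time_s: 12.63
position: [0.5648, -0.164, 0.0313]
tcp_rot: [-2.262, -2.18, 0.0]
force: [0.4, -0.7, 0.1]
grip_width: 0.0515
gripper_force: 0.0
time_s: 13.3
position: [0.5657, -0.1642, 0.1834]
tcp_rot: [2.261, 2.178, 0.004]
force: [0.1, -0.2, -1.7]
grip_width: 0.0516
gripper_force: 0.0
gold mm [-60.0285   0.0658 170.5667] ctr [ -0.0285   0.0546 170.6335] eul [-0.0106 -0.0638  0.0335] F [-0.7942 -0.089  -0.256 ] Mt [-0.0296  0.0576 -0.0207] w 0.051388921197806095
```

View pics/w4.png

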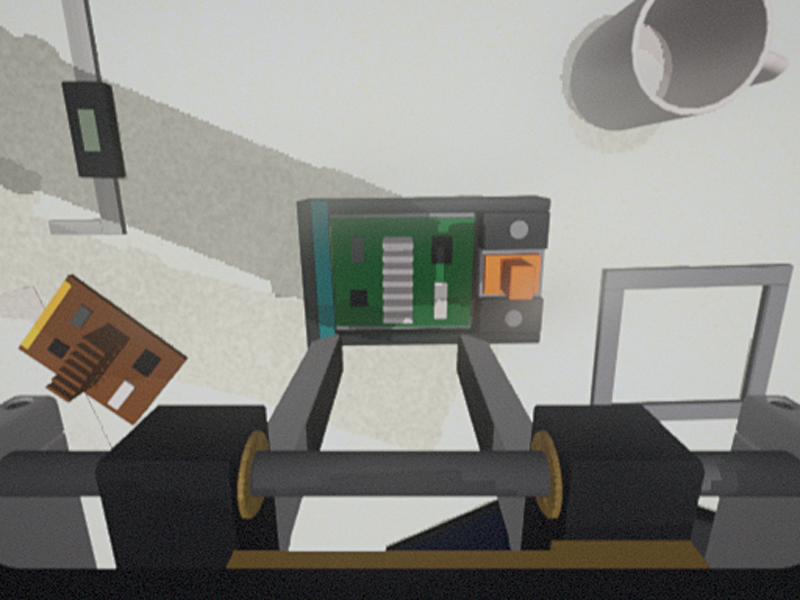

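The module lies flat in the bay with its gold edge hidden under the teal lip (x about 330). The knob is at about (520,278), still drawn back, so I'll grip it next.

```bash
python3 -c "
from h import *
to(H+rz().apply([.092,0,.044]),HY)"
```

```text
t 13.35 row [0.0008 0.0924 0.1381] [ 0.0011 -0.0006 -0.0002]
```

```bash
python3 -m creep '0.001 0.03 0 0 0 0; 0.001 0.065 0.01 0 0 0; 0.001 0.09 0.025 0 0 0; 0.001 0.0924 0.05 0 0 0; 0.001 0.0924 0.08 0 0 0; 0.001 0.0924 0.105 0 0 0; 0.001 0.0924 0.125 0 0 0; 0.001 0.0924 0.135 0 0 0; 0.001 0.0924 0.138 0 0 0; 0.001 0.0924 0.138 0 0 0'
python3 -m creep '0 0 0 0 0 0; 0 0 0 0 0 0; 0 0 0 0 0 0; 0 0 0 0 0 0; 0 0 0 0 0 0; 0 0 0 0 0 0; 0 0 0 0 0 0; 0 0 0 0 0 0; 0 0 0 0 0 0; 0 0 0 0 0 0' 1 15
python3 -c "
from h import *
where();s=read_state();print(rz().inv().apply(s['position']-H))"
```

```text
time_s: 14.18
position: [0.6566, -0.1665, 0.0426]
tcp_rot: [-2.262, -2.179, 0.002]
force: [0.6, -0.9, 0.7]
grip_width: 0.0517
gripper_force: 0.0
time_s: 15.02
position: [0.6573, -0.1664, 0.0437]
tcp_rot: [-2.262, -2.18, -0.001]
force: [-1.7, 1.1, 6.3]
grip_width: 0.0178
gripper_force: 15.0
gold mm [32.3438  0.9174 32.2877] ctr [92.3438  0.8979 32.2981] eul [-0.0186 -0.0099  0.0187] F [-1.7436  1.0293  6.2662] Mt [0.1378 0.5854 0.1845] w 0.017814861697004036
[ 0.0918 -0.      0.0437]
```

```bash
python3 -m creep '0 -0.003 0 0 0 0; 0 -0.006 0 0 0 0; 0 -0.009 0 0 0 0; 0 -0.012 0 0 0 0; 0 -0.015 0 0 0 0; 0 -0.018 0 0 0 0; 0 -0.02 0 0 0 0; 0 -0.022 0 0 0 0; 0 -0.0235 0 0 0 0; 0 -0.0235 0 0 0 0'
python3 -c "
from h import *
where();s=read_state();print(rz().inv().apply(s['position']-H))"
python3 -m creep '0 -0.001 0 0 0 0; 0 -0.002 0 0 0 0; 0 -0.002 0 0 0 0; 0 -0.002 0 0 0 0'
python3 -c "
from h import *
where();s=read_state();print(rz().inv().apply(s['position']-H))"
```

```text
time_s: 15.85
position: [0.6336, -0.1658, 0.0437]
tcp_rot: [2.262, 2.179, 0.001]
force: [0.4, -0.8, 6.8]
grip_width: 0.0175
gripper_force: 15.0
gold mm [ 8.6622  0.6256 32.2797] ctr [68.6622  0.5917 32.3152] eul [-0.0324 -0.034  -0.0028] F [ 0.4696 -0.8064  6.7931] Mt [-0.2892  0.0069  0.0969] w 0.0175384962070195
[ 0.0682 -0.0003  0.0437]
time_s: 16.18
position: [0.6318, -0.1658, 0.0437]
tcp_rot: [2.262, 2.179, 0.001]
force: [0.9, -0.9, 6.3]
grip_width: 0.0177
gripper_force: 15.0
gold mm [ 6.84    0.6119 32.2535] ctr [66.84    0.5763 32.2914] eul [-0.0339 -0.0362 -0.0058] F [ 0.943  -0.9126  6.3033] Mt [-0.2306 -0.0666  0.1295] w 0.017729978078433215
[ 0.0663 -0.0003  0.0437]
```

```bash
for i in 1 2 3; do python3 -m creep '0 -0.0005 0 0 0 0; 0 -0.001 0 0 0 0; 0 -0.001 0 0 0 0'>/dev/null
python3 -c "
from h import *
s=read_state();print(rz().inv().apply(s['position']-H),s['force'],s['grip_width'])";done
```

```text
[ 0.066  -0.0003  0.0437] [ 3.6743 -1.6208  3.2339] 0.017939918678411746
[ 0.0659 -0.0003  0.0439] [ 9.1071 -1.9682  0.0011] 0.017947629066940828
[ 0.0658 -0.0003  0.044 ] [15.3263 -2.58   -4.1435] 0.01826185631463099
```

The stop is felt after 25.9 mm of travel, which is the latch's full stroke. I'll relax, open, rise and look.

```bash
python3 -m creep '0 0.002 0 0 0 0; 0 0.002 0 0 0 0; 0 0.002 0 0 0 0; 0 0.002 0 0 0 0; 0 0.002 0 0 0 0; 0 0.002 0 0 0 0; 0 0.002 0 0 0 0; 0 0.002 0 0 0 0' 0.1
python3 -m creep '0 0 -0.01 0 0 0; 0 0 -0.03 0 0 0; 0 0 -0.06 0 0 0; 0 0 -0.09 0 0 0; 0 0 -0.12 0 0 0; 0 0 -0.14 0 0 0; 0 0 -0.14 0 0 0; 0 0 -0.14 0 0 0'
python3 -c "
from h import *
look('w5');s=read_state();print(s['position'],s['force'],s['grip_width'])"
```

```text
time_s: 17.6
position: [0.6305, -0.1654, 0.0433]
tcp_rot: [-2.262, -2.18, 0.0]
force: [0.1, -0.3, 0.2]
grip_width: 0.0423
gripper_force: 0.0
time_s: 18.27
position: [0.6312, -0.1656, 0.185]
tcp_rot: [2.261, 2.179, 0.003]
force: [-0.3, -0.1, -0.6]
grip_width: 0.0426
gripper_force: 0.0
[ 0.6306 -0.1653  0.1837] [ 1.0664  1.1985 -0.1364] 0.04222604512213633
```

View pics/w5.png

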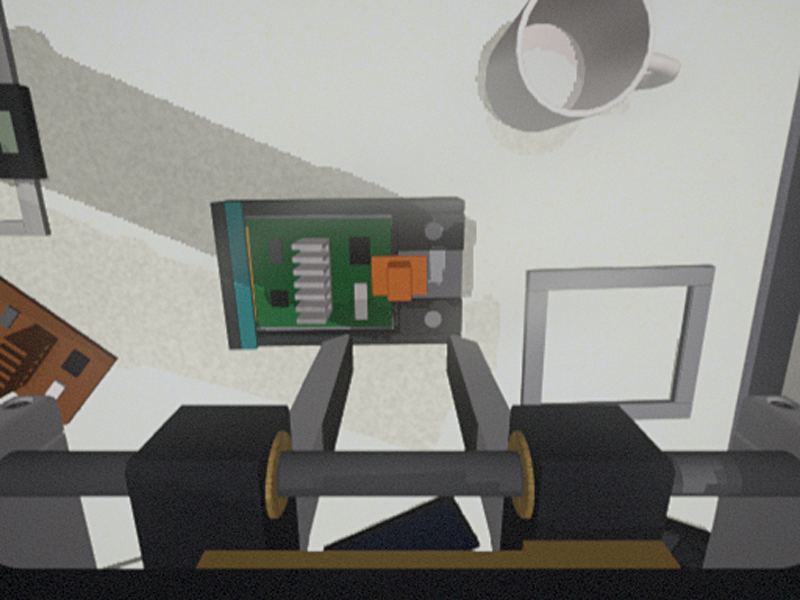

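The latch plate covers the module's free edge, and the screwdriver, mug and phone area wasn't touched. A quick check of how far the gold edge is under the lip before handing in.

```bash
python3 - <<'E'
from h import *
p=dict(world_from_camera=np.load("w5_T.npy"),intrinsics=np.load("w5_K.npy"))
v=lambda P:[(x*.64-.18,y*.64-.18) for x,y in P]
a=rz().inv()
t=ray("",v([(242,203),(257,347)]),.036,p).mean(0)
f=ray("",v([(391,216),(393,328)]),.025,p).mean(0)
k=ray("",v([(295,240),(328,240),(328,322),(297,322)]),.059,p).mean(0)
q=ray("",v([(388,262),(411,262),(411,300),(388,300)]),.060,p).mean(0)
for n,x in (("far",f),("sink",k),("knob",q)): print(n,a.apply(x-t)*1e3+[-50.5,0,0])
E
```

```text
far [ 61.3547   0.7881 -11.    ]
sink [ 3.0286  2.5131 23.    ]
knob [67.2963  3.278  24.    ]
```

```bash
python3 -c "
from station import *
print(job_done())"
```

```text
the job is handed in; nothing more can be done
None
```

I handed the job in at about 18 s of the 53 s allowed. The module is flat on its seat with its gold edge about 7 to 8 mm under the lip, the latch is pushed to its stop, and the gripper is clear; I saw no sign of the screwdriver, mug, mouse or phone being touched, and `job_done()` returned no verdict.

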